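# Clear the joint of a two-piece plaque

## Task

Damp the dust by pressing the spray bottle's cap fully down and letting it spring back up; then take the joint raker from the tool rack and guide its tip along the whole open joint between the plaque's two halves, from the open edge to the wooden batten, keeping the tip down in the joint, gently (never pressing over 30 N) and slowly (under 8 cm a second while in the joint). Finally lower the raker, without dropping it, back into the empty hole of the rack so that it stands upright on its guard, and leave everything else where it is.

Things in the scene. Friction and masses are not known exactly. Their poses are not given: they have to be found in the camera images.
- panel: Fixed plaque: two terracotta halves on a plywood board, together 130 (x) x 160 (y) mm, top face 24 mm above the table. Between them an open bent joint, 12 mm wide, 12 deep (floor 12 mm above the table); centre line (15, 80), (15, 25), (-15, -25), (-15, -80) mm in x, y. Open at the +y edge; ends at the -y edge on a batten 18 mm wide, top at 38 mm. Origin: on the table under the centre
- seam_start (a point): open end of the joint at the plaque's +y edge, on the centre line, at the height of the top face (12 mm above the joint's floor)
- seam_bend1 (a point): first bend of the joint, on the centre line, at the height of the top face
- seam_bend2 (a point): second bend of the joint, on the centre line, at the height of the top face
- seam_end (a point): end of the joint at the batten's inner face, on the centre line, at the height of the top face
- sprayer: aluminium spray bottle, 58 mm across, fixed to the table by a square steel foot (85 mm); cap top 152 mm above the table. Origin: on the table at its axis; the nozzle points along its -x
- spray_cap (a joint): travel of the bottle's sprung white cap, a disc 30 mm across with a small nozzle: 0 up, 0.008 m fully down; it is fully down at about 5 N and springs back by itself
- spray_top (a point): centre of the top of the cap (moves with it)
- raker: joint raker: the rack's tool with a plain straight round wooden handle, nothing on top; 145 mm long, 40 to 80 g. Origin: tip of its steel point; z up along its axis. Point 4 mm across at the tip, 8 mm from 20 mm up; round guard (28 mm across) from 55 to 60 mm; handle 18 mm across from 60 to 145 mm. In the rack it hangs by its guard, point down, tip 10 mm above the table
- rack: fixed wooden block 180 mm (x) x 56 mm (y) x 65 mm high with a row of three round through holes, 17 mm across, 60 mm apart along its x; three tools stand in it, in any order. Origin: on the table under its centre
- rack_hole0 (a point): centre of the mouth of the hole at x = -60 mm, on the rack's top
- rack_hole1 (a point): centre of the mouth of the middle hole, on the rack's top
- rack_hole2 (a point): centre of the mouth of the hole at x = +60 mm, on the rack's top
- loop_tool: another tool in the rack, with a short handle 20 mm across and a wire loop on top, 145 mm long; origin at its tip, z up. Leave it
- glaze_brush: another tool in the rack, with a thin handle and a dark tuft on top, 148 mm long; origin at its tip, z up. Leave it
- wheel: round metal banding wheel, 164 mm across, 52 mm high, fixed; origin on the table at its axis
- bowl: white bowl, 110 mm across, 45 mm high, standing on the banding wheel; origin at its foot
- mug: mug, 76 mm across and 85 mm high; origin at its foot
- glaze_jar: closed jar, 72 mm across and 90 mm high; origin at its foot
- brush_pot: pot of brushes, 76 mm across, about 180 mm high; origin at its foot
- rib: flat wooden scraper lying on the table, 40 x 70 x 8 mm; origin under its centre
- test_tile: white tile lying on the table, 50 x 50 x 8 mm; origin under its centre
- bud_vase: small closed white vase, 76 mm across, 100 mm high; origin at its foot
Mind the look-alikes: they are no part of the job. Leave any yellow look-alike of the rack alone.

How it is judged (in metres and radians):
On the way, in this order (a step that is already met when the one before it is completed fails the run):
1. the spray bottle's cap is pressed down (at least 6 of its 8 mm) (value of joint spray_cap above 0.006 m), for 0.05 s.
2. the cap is back up and the raker's tip is in the joint, more than 3 mm below the face, within 16 mm of the open edge (value of joint spray_cap below 0.002 m and z of raker in the frame of panel below 0.021 m and x of raker in the frame of panel between -0.024 and 0.024 m and y of raker in the frame of panel between 0.064 and 0.081 m), for 0.05 s.
3. the tip passes, still over 3 mm deep in the joint, 29 mm (give or take 6) in from the open edge (z of raker in the frame of panel below 0.021 m and x of raker in the frame of panel between -0.024 and 0.024 m and y of raker in the frame of panel between 0.045 and 0.057 m), for 0.05 s.
4. the tip passes, still over 3 mm deep in the joint, 46 mm (give or take 6) in from the open edge (z of raker in the frame of panel below 0.021 m and x of raker in the frame of panel between -0.024 and 0.024 m and y of raker in the frame of panel between 0.028 and 0.04 m), for 0.05 s.
5. the tip passes, still over 3 mm deep in the joint, 63 mm (give or take 6) in from the open edge (z of raker in the frame of panel below 0.021 m and x of raker in the frame of panel between -0.024 and 0.024 m and y of raker in the frame of panel between 0.011 and 0.023 m), for 0.05 s.
6. the tip passes, still over 3 mm deep in the joint, 80 mm (give or take 6) in from the open edge (z of raker in the frame of panel below 0.021 m and x of raker in the frame of panel between -0.024 and 0.024 m and y of raker in the frame of panel between -0.006 and 0.006 m), for 0.05 s.
7. the tip passes, still over 3 mm deep in the joint, 97 mm (give or take 6) in from the open edge (z of raker in the frame of panel below 0.021 m and x of raker in the frame of panel between -0.024 and 0.024 m and y of raker in the frame of panel between -0.023 and -0.011 m), for 0.05 s.
8. the tip passes, still over 3 mm deep in the joint, 114 mm (give or take 6) in from the open edge (z of raker in the frame of panel below 0.021 m and x of raker in the frame of panel between -0.024 and 0.024 m and y of raker in the frame of panel between -0.04 and -0.028 m), for 0.05 s.
9. the tip passes, still over 3 mm deep in the joint, 131 mm (give or take 6) in from the open edge (z of raker in the frame of panel below 0.021 m and x of raker in the frame of panel between -0.024 and 0.024 m and y of raker in the frame of panel between -0.057 and -0.045 m), for 0.05 s.
10. the tip arrives, still in the joint, within 14 mm of the batten (z of raker in the frame of panel below 0.021 m and x of raker in the frame of panel between -0.024 and 0.024 m and y of raker in the frame of panel between -0.081 and -0.066 m), for 0.05 s.
At the end, for the whole second after the job is handed in: The raker stands in a hole of the rack on its guard: tip within 8 mm of the hole's axis, 5 to 15 mm above the table, upright within 0.12 rad, at rest (under 0.02 m/s); the spray cap is up (under 2 mm) ((horizontal distance between raker and rack_hole0 below 0.008 m or horizontal distance between raker and rack_hole1 below 0.008 m or horizontal distance between raker and rack_hole2 below 0.008 m) and z of raker in the frame of rack between 0.005 and 0.015 m and angle between raker's own z axis and vertical below 0.12 rad and linear speed of raker below 0.02 m/s and value of joint spray_cap below 0.002 m); the robot touches nothing.
It fails at once if the raker moves at 8 cm/s or faster while its tip is in the joint (more than 3 mm below the face) (z of raker in the frame of panel between 0.005 and 0.021 m and x of raker in the frame of panel between -0.024 and 0.024 m and y of raker in the frame of panel between -0.08 and 0.08 m and linear speed of raker above 0.08 m/s).
It fails at once if the raker presses on the plaque with more than 30 N (contact force between raker and panel above 30 N).
It fails at once if the raker is dropped: faster than 0.7 m/s and not held by the fingers (linear speed of raker above 0.7 m/s and contact force between the fingers and raker below 0.1 N).
It fails at once if one of the other loose things is moved by more than 30 mm (distance of any of bowl, mug, glaze_jar, brush_pot, rib, test_tile, bud_vase, loop_tool, glaze_brush from where it was at the start of the episode above 0.03 m).
It also fails if it takes over 72 s, if anything falls off the work surface, if the arm or the gripper's body presses on something with over 40 N, if the wrist force passes 120 N, or if a joint passes its speed limit or range.

## Robot

A 6-joint arm with a two-finger parallel gripper is mounted at the origin on the work surface. World frame = base frame: x ahead of the robot, y to its left, z up, the work surface at z = 0. Lengths are in mm, angles in rad, forces in N, time in s.
With the tool pointing down it reaches from about 275 to 875 mm from the base axis. Payload 12.5 kg.
Tool frame: the origin (TCP) lies midway between the tips of the shut fingers; the grasp point (between the pads) lies 19 mm behind it; z points along the fingers, y is the line along which they close (so a half turn about z gives the same grasp; the last joint's range is limited). The gripper opens to 85 mm and grips with 20 to 120 N. Pads are 22 mm wide; open, the fingers measure 114 mm over their backs; the gripper's body (76 mm by 85 mm) begins 54 mm behind the grasp point. The pads swing forward as they close: fully open they stand 13 mm farther back than shut.
Start: joints at [1.248, 0.351, 1.652, -0, 1.139, -0.085], TCP at [129.529, 534.515, 231.29] pointing down, gripper open.
Joint ranges: [-2.75, 2.75], [-0.79, 2.1], [0.01, 2.65], [-1.57, 4.71], [0.07, 3.14], [-2.87, 2.87]. Speed limits (rad/s): [2.22, 2.22, 2.79, 3.14, 3.14, 3.14].

## Interface

Orientations are given as a unit quaternion [w, x, y, z].
In Python, from rig import arm gives the robot as it stands.
- The arm moves only by the tool apply_moves, never from a script. Its argument "motion" is a list of rows, each a list of 7 numbers: the shift along the tool's x, y, z in units of 500 mm (1.0 is 500 mm), then the turn, a rotation vector about the tool's x, y, z in units of 90 degrees (1.0 is 90 degrees), then the closure, from -1 (fully open) to 1 (shut). A call has 1 to 12 rows; each row is the pose to reach, as a shift and turn from the pose commanded when the call began, along the tool's axes at that moment; what a row does not reach only later rows make up. A row lasts 1/10 s, in which the tool goes at most 50 mm and 8.59 degrees, less where a joint would pass 70% of its speed; a pose out of reach is approached as far as the arm can. A call with a number of a shift or a turn outside -1 to 1 is refused whole. A call with a gripper value outside its range is refused whole. The fingers move at their own pace and stop on an object; "force" is the grip in N (left out, the last holds). Time passes only in rows, so rows that repeat a pose let the fingers close. It gives the time, the measured TCP pose, the force, the opening and the grip force at its end, in the units of the state.
- arm.get_obs(): the state, without advancing time (a new reading comes with each control period).
- arm.snapshot(name): name is "side" or "top" or "wrist"; returns the picture (400x640x3 uint8, red, green, blue); there is no depth.
- arm.camera_params(name): a dict with "intrinsics" (3x3 intrinsics, pixels), "R" (3x3) and "t" (3): a world point X has camera coordinates R X + t; the wrist camera has in their place "T_tool_cam" (4x4, takes a point from camera to tool coordinates, whose origin is the TCP and whose axes are the flange's). Camera axes: x right, y down, z forward; pixel columns grow to the right and rows downward; lengths in mm; the calibration is good to about 2 mm. A picture is of the moment at which its call begins: read the wrist's pose just before it. camera_params takes no time and is no camera call.
- arm.job_done(): hands the job in; it is judged then, once.
The state is a dict: "clock": time; "joint_pos": joint angles; "joint_velocities": joint speeds; "effort": joint torques, N m; "ee_pos": TCP position; "tool_rot": TCP orientation; "wrist_force": force on the tool from outside, world axes, zero at the start; "torque": the same for the moment, N m; "gripper_width": finger opening in mm; "grasp_force": force on a finger pad.
Only numpy, scipy, OpenCV 4.12 (cv2) and the standard library are available. Lean on these libraries where they do the work, as an engineer would, in place of code of your own. Each camera call takes 0.05 s, during which the arm holds its last target. There are 200 camera calls.

## Working session

There is one attempt and no reset: what is moved stays moved. The work goes in short steps, Python scripts to look and compute and a tool call to move; the robot and the scene stay as the last step left them, time stands still between calls to the robot, and variables do not carry over. Pictures are saved under pics/ and viewed, at most 10 in all, crops included, and the job is handed in when it is done.

Besides the shell and the picture viewer there is one more tool, called after ">>>" as name(argument=value, ...), one argument or row to a line, values as JSON. apply_moves: Moves the arm, as the interface text tells. Shifts and turns lie within -1 to 1; 1 stands for 500 mm of shift or 90 degrees of turn. Its arguments: {"type":"object","properties":{"motion":{"type":"array"},"force":{"type":"number"}},"required":["motion"]}

```bash
mkdir -p pics; ls
python3 - <<'E'
from rig import arm
import cv2,json
o=arm.get_obs();print({k:o[k] for k in('clock','ee_pos','tool_rot','gripper_width','wrist_force')})
for n in('top','side','wrist'):
    cv2.imwrite(f'pics/{n}0.png',arm.snapshot(n)[...,::-1]);print(n,arm.camera_params(n))
E
```

```text
pics
{'clock': 0.0, 'ee_pos': array([129.43743122, 534.21523248, 230.76303222]), 'tool_rot': array([-1.21029673e-04,  1.18633457e-01,  9.92937946e-01, -5.68435258e-04]), 'gripper_width': 85.24206250315736, 'wrist_force': array([ 0.20020215, -0.13648952, -0.47156449])}
top {'intrinsics': array([[362.59721793,   0.        , 322.8835672 ],
       [  0.        , 362.59721793, 198.61067413],
       [  0.        ,   0.        ,   1.        ]]), 'R': array([[ 1.87773689e-02, -9.99818598e-01,  3.19089653e-03],
       [-9.81787541e-01, -1.90420018e-02, -1.89025464e-01],
       [ 1.89051936e-01,  4.16618416e-04, -9.81967001e-01]]), 't': array([ -56.89347859,  509.3209255 , 1205.55208421])}
side {'intrinsics': array([[392.95977552,   0.        , 316.70965541],
       [  0.        , 392.95977552, 203.99769785],
       [  0.        ,   0.        ,   1.        ]]), 'R': array([[ 0.95907098, -0.28310171,  0.00602349],
       [-0.16200342, -0.56602153, -0.80831585],
       [ 0.23224503,  0.77425645, -0.58871827]]), 't': array([-487.68348704,  133.87954965, 1005.23623507])}
wrist {'intrinsics': array([[301.42675556,   0.        , 315.17326691],
       [  0.        , 301.42675556, 206.83086161],
       [  0.        ,   0.        ,   1.        ]]), 'T_tool_cam': array([[ 6.00085164e-04, -9.49433235e-01, -3.13968427e-01,
         8.16959819e+01],
       [ 9.99999591e-01,  7.82289964e-04, -4.54336044e-04,
        -6.77276209e-01],
       [ 6.76976089e-04, -3.13968025e-01,  9.49433316e-01,
        -1.42868191e+02],
       [ 0.00000000e+00,  0.00000000e+00,  0.00000000e+00,
         1.00000000e+00]])}
```

View pics/top0.png

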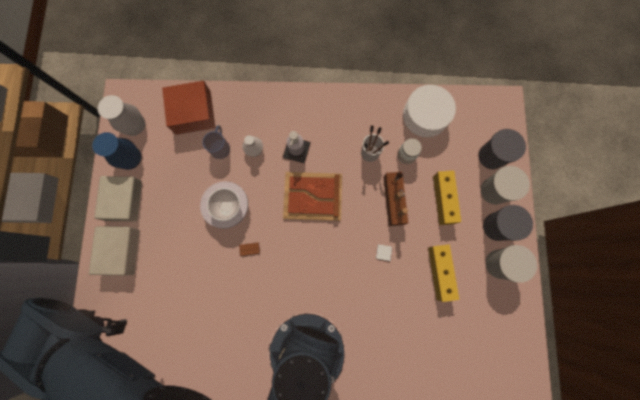

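View pics/side0.png

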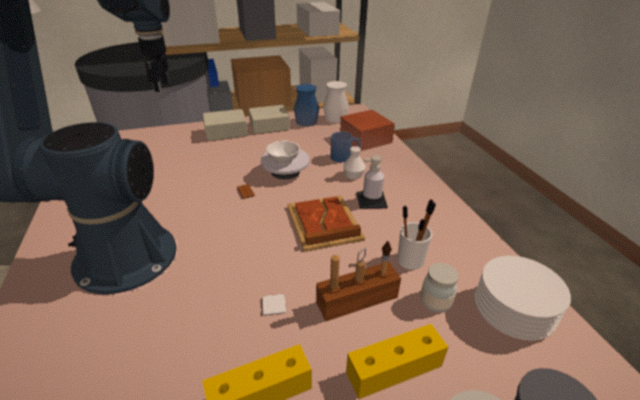

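The top view shows the plaque at about (313,197), the brown rack at (397,199), the sprayer at (296,148), and yellow look-alikes at the right. In the side view, the raker is the plain handle at (335,270), at the rack's near end.

```bash
cat > h.py <<'E'
import numpy as np,cv2
from scipy.spatial.transform import Rotation as Ro
from rig import arm
def cam(n,obs=None):
    p=arm.camera_params(n);K=np.array(p['intrinsics'])
    if n!='wrist': return K,np.array(p['R']),np.array(p['t'])
    T=np.array(p['T_tool_cam']);q=obs['tool_rot'];Rt=Ro.from_quat([q[1],q[2],q[3],q[0]]).as_matrix()
    Rwc=Rt@T[:3,:3];c=Rt@T[:3,3]+obs['ee_pos']
    return K,Rwc.T,-Rwc.T@c
def back(c,uv,z):
    K,R,t=c;d=R.T@np.linalg.solve(K,[*uv,1]);o=-R.T@t
    return o+d*(z-o[2])/d[2]
def proj(c,X):
    K,R,t=c;p=K@(R@np.asarray(X,float)+t);return p[:2]/p[2]
E
python3 - <<'E'
from h import *
im=cv2.imread('pics/top0.png')
cv2.imwrite('pics/topc.png',cv2.resize(im[125:235,270:420],None,fx=5,fy=5,interpolation=cv2.INTER_CUBIC))
c=cam('top')
for n,uv,z in[('panel',(313,197),24),('rack',(397,199),65),('spr',(295,137),150),('raker',(401,221),145)]:print(n,back(c,uv,z))
E
```

```text
panel [520.17667079 -12.1529644   24.        ]
rack [ 510.72343745 -300.23417361   65.        ]
spr [694.84284218  48.12388298 150.        ]
raker [ 424.66328115 -294.82392114  145.        ]
```

View pics/topc.png

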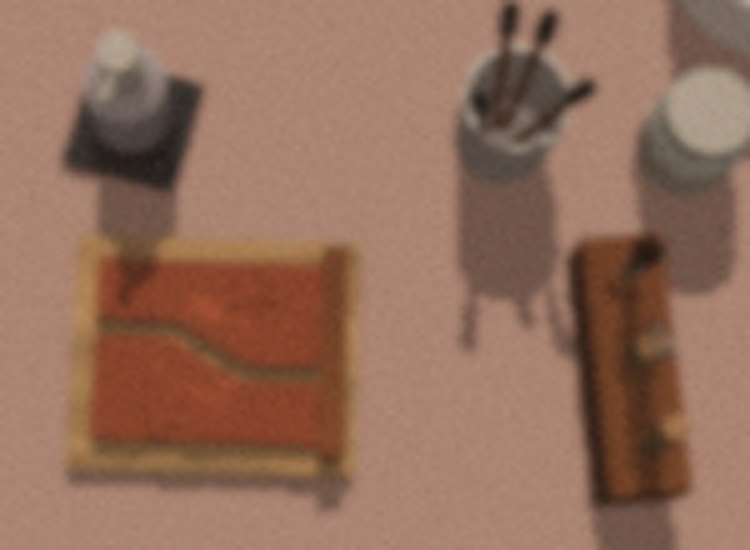

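```bash
cat >> h.py <<'E'
def Rdown(yaw): # yaw = world heading of tool x
    c,s=np.cos(yaw),np.sin(yaw);return np.array([[c,s,0],[s,-c,0],[0,0,-1]])
def go(p,yaw=None,frm=None):
    o=arm.get_obs();q=o['tool_rot'];R=Ro.from_quat([q[1],q[2],q[3],q[0]]).as_matrix()
    if yaw is None: yaw=np.arctan2(R[1,0],R[0,0])
    d=R.T@(np.asarray(p,float)-(o['ee_pos'] if frm is None else frm))/500;r=Ro.from_matrix(R.T@Rdown(yaw)).as_rotvec()/(np.pi/2)
    print(np.round(d,4),np.round(r,4),'yawnow',np.arctan2(R[1,0],R[0,0]))
E
python3 - <<'E'
from h import *
go([470,-10,230],np.pi)
E
```

```text
[-0.9184 -0.8975  0.0025] [-6.000e-04 -1.000e-04 -1.514e-01] yawnow 2.9038265432317902
```

>>> apply_moves(
  motion=[
    [-0.918,-0.898,0.003,0,0,-0.151,1],
    [-0.918,-0.898,0.003,0,0,-0.151,1],
    [-0.918,-0.898,0.003,0,0,-0.151,1],
    [-0.918,-0.898,0.003,0,0,-0.151,1],
    [-0.918,-0.898,0.003,0,0,-0.151,1],
    [-0.918,-0.898,0.003,0,0,-0.151,1],
    [-0.918,-0.898,0.003,0,0,-0.151,1],
    [-0.918,-0.898,0.003,0,0,-0.151,1],
    [-0.918,-0.898,0.003,0,0,-0.151,1],
    [-0.918,-0.898,0.003,0,0,-0.151,1],
    [-0.918,-0.898,0.003,0,0,-0.151,1],
    [-0.918,-0.898,0.003,0,0,-0.151,1],
  ],
)

```text
clock: 1.35
ee_pos: [447.6, 24.5, 229.9]
tool_rot: [0.0, 0.0, 1.0, 0.0]
wrist_force: [0.5, 1.1, 0.0]
gripper_width: 0.1
grasp_force: 0.0
```

Run:
```python
from h import *
o=arm.get_obs();print(o['clock'],o['ee_pos'],np.abs(o['joint_velocities']).max(),o['joint_pos'],o['gripper_width']);go([470,-10,230],np.pi)
```

```text
1.35 [447.62532719  24.53292789 229.94685105] 0.9662901815120994 [-4.92243182e-02  1.65680297e-01  1.90202116e+00  1.21829240e-04
  1.07367435e+00 -1.61911060e+00] 0.10668664654291625
[-0.0448 -0.069  -0.0001] [ 0.0001  0.0001 -0.0006] yawnow 3.14062451103136
```

>>> apply_moves(
  motion=[
    [-0.07,-0.07,0,0,0,0,1],
    [-0.07,-0.07,0,0,0,0,1],
    [-0.07,-0.07,0,0,0,0,1],
    [-0.07,-0.07,0,0,0,0,1],
  ],
)

```text
clock: 1.75
ee_pos: [481.3, -7.8, 229.7]
tool_rot: [-0.0, 0.0, 1.0, 0.0]
wrist_force: [-0.1, 0.4, -0.2]
gripper_width: 0.0
grasp_force: 0.0
```

Run:
```python
from h import *
import json
o=arm.get_obs();im=arm.snapshot('wrist')[...,::-1];cv2.imwrite('pics/w1.png',im)
print(o['ee_pos']);json.dump({k:list(map(float,o[k])) for k in('ee_pos','tool_rot')},open('w1.json','w'))
```

```text
[481.27272034  -7.77055527 229.66052055]
```

View pics/w1.png

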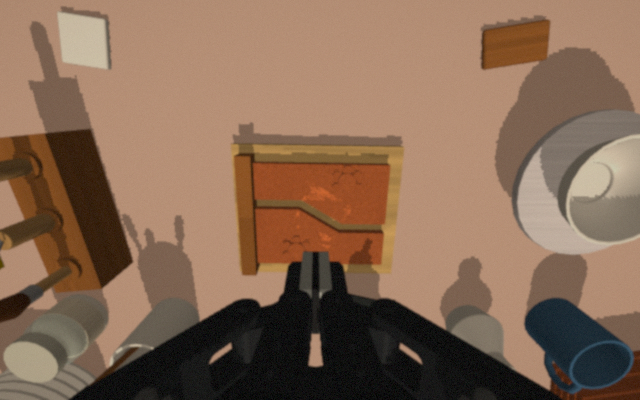

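The wrist view shows the plaque with its batten at the left (245,212). The joint runs from the open end (382,229) via (340,228) and (302,204) to (257,204). The rack is at the left. The fingers hide the sprayer.

Run:
```python
from h import *
import json
o=json.load(open('w1.json'));c=cam('wrist',o);im=cv2.imread('pics/w1.png')
# rectify plane z=24: 3.5 px/mm ; image right=+y... up=+x
x0,y0,s=610,-115,3.5
W=np.array([[y0+u/s,0] for u in(0,1)])
src=np.float32([proj(c,[x0-v/s,y0+u/s,24]) for u,v in((0,0),(770,0),(770,590),(0,590))])
H=cv2.getPerspectiveTransform(src,np.float32([(0,0),(770,0),(770,590),(0,590)]))
r=cv2.warpPerspective(im,H,(770,590),flags=cv2.INTER_CUBIC)
for k in range(0,770,70):
    cv2.putText(r,str(int(y0+k/s)),(k,12),0,.4,(255,255,255),1);cv2.line(r,(k,0),(k,590),(255,255,255),1) if k%140==0 else 0
for k in range(0,590,70):cv2.putText(r,str(int(x0-k/s)),(0,k+12),0,.4,(255,255,255),1);cv2.line(r,(0,k),(10,k),(255,255,255),1)
cv2.imwrite('pics/rect1.png',r)
```

```text
(no output)
```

View pics/rect1.png

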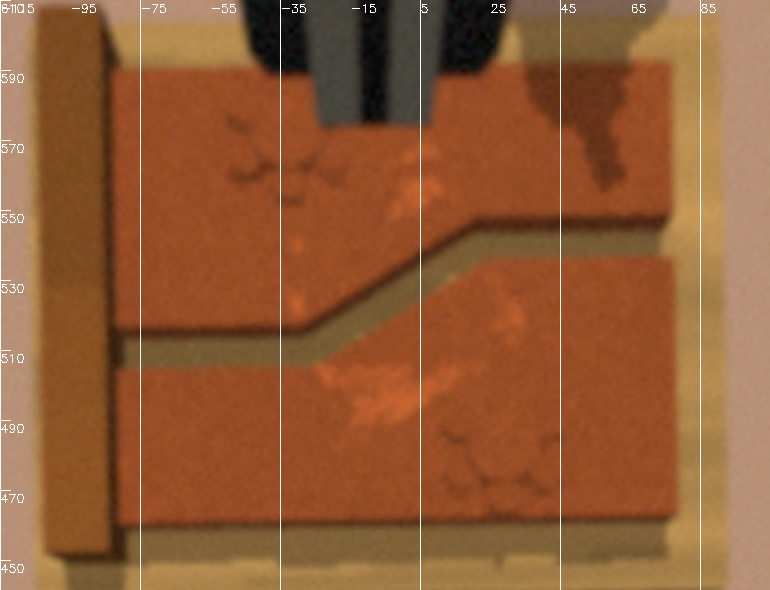

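The rectified view (z = 24 plane) gives the clay face centre at about (525.9,-2.4) with yaw -0.012. Its size of 130.5 x 159.4 matches the spec, and the joint centre lines agree within 0.5 mm.

Run:
```python
from h import *
c=cam('top')
f=lambda u,v,z:np.round(back(c,(270+(u-2)/5,125+(v-2)/5),z),1)
for u,v in((100,262),(325,265),(320,447),(93,441)):print('clay',f(u,v,24))
print('foot',f(132,128,5),'cap',f(117,45,152))
print('raker top',f(675,428,145))
for u,v in((575,242),(662,238),(690,492),(600,500)):print('rack',f(u,v,65))
go([650,130,230],np.pi)
```

```text
clay [591.3  73.1  24. ]
clay [592.2 -87.5  24. ]
clay [460.9 -85.7  24. ]
clay [462.1  73.3  24. ]
foot [698.  55.   5.] cap [705.7  54.9 152. ]
raker top [ 459.4 -307.   145. ]
rack [ 601.6 -259.1   65. ]
rack [ 605.6 -319.4   65. ]
rack [ 429.  -334.4   65. ]
rack [ 422.4 -273.5   65. ]
[-0.3375  0.275  -0.0004] [ 0.0001 -0.0003  0.0002] yawnow -3.1412020667258034
```

>>> apply_moves(
  motion=[
    [-0.338,0.275,0,0,0,0,1],
    [-0.338,0.275,0,0,0,0,1],
    [-0.338,0.275,0,0,0,0,1],
    [-0.338,0.275,0,0,0,0,1],
    [-0.338,0.275,0,0,0,0,1],
    [-0.338,0.275,0,0,0,0,1],
    [-0.338,0.275,0,0,0,0,1],
  ],
)

```text
clock: 2.5
ee_pos: [650.2, 129.8, 229.7]
tool_rot: [-0.0, -0.0, 1.0, -0.0]
wrist_force: [0.2, 0.3, -0.5]
gripper_width: 0.1
grasp_force: 0.0
```

Run:
```python
from h import *
import json
o=arm.get_obs();im=arm.snapshot('wrist')[...,::-1];cv2.imwrite('pics/w2.png',im)
print(o['ee_pos']);json.dump({k:list(map(float,o[k])) for k in('ee_pos','tool_rot')},open('w2.json','w'))
c=cam('wrist',o);print(proj(c,[698,52,152]),proj(c,[698,52,0]),'tcp',proj(c,o['ee_pos']))
```

```text
[650.18584966 129.83882184 229.69805645]
[221.91372521 271.68142704] [256.11854219 211.57957396] tcp [316.07598819 268.22708173]
```

View pics/w2.png

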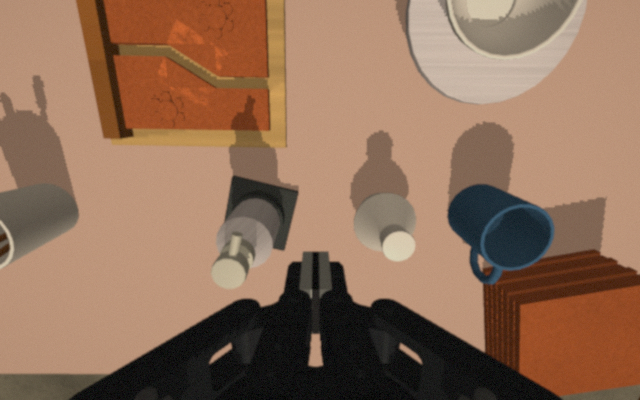

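The view shows the cap top disc around (230,272), its nozzle toward (238,243), and the foot corners at (231,176), (299,190) and (286,249).

Run:
```python
from h import *
import json
o=json.load(open('w2.json'));c=cam('wrist',o);im=cv2.imread('pics/w2.png')
for uv in((231,176),(299,190),(286,249)):print('foot',back(c,uv,4))
print('cap',back(c,(230,271),152))
cv2.imwrite('pics/cap.png',cv2.resize(im[165:300,180:310],None,fx=4,fy=4,interpolation=cv2.INTER_CUBIC))
P=(700,55)
g=[proj(c,[698+15*np.cos(a),52+15*np.sin(a),152]) for a in np.linspace(0,6.28,5)];print(np.round(g))
```

```text
foot [649.7406887   24.33447174   4.        ]
foot [667.62660282 108.78567519   4.        ]
foot [750.01483001  89.98110275   4.        ]
cap [697.34642364  58.76649969 152.        ]
[[224. 287.]
 [240. 272.]
 [220. 255.]
 [204. 272.]
 [224. 287.]]
```

View pics/cap.png

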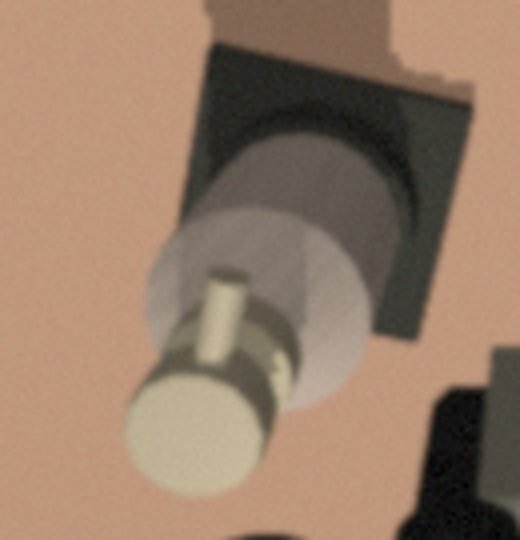

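The enlarged crop puts the cap centre at pixel (229,273), which is (699,58). The foot's centre is (700,57), so they agree.

Run:
```python
from h import *
go([699.5,57.7,165],np.pi)
```

```text
[-0.0988 -0.1431  0.1299] [-0.0001 -0.0003  0.0001] yawnow -3.1414248413226193
```

>>> apply_moves(
  motion=[
    [-0.099,-0.143,0.06,0,0,0,1],
    [-0.099,-0.143,0.06,0,0,0,1],
    [-0.099,-0.143,0.1,0,0,0,1],
    [-0.099,-0.143,0.14,0,0,0,1],
    [-0.099,-0.143,0.156,0,0,0,1],
    [-0.099,-0.143,0.16,0,0,0,1],
    [-0.099,-0.143,0.164,0,0,0,1],
    [-0.099,-0.143,0.167,0,0,0,1],
    [-0.099,-0.143,0.169,0,0,0,1],
    [-0.099,-0.143,0.169,0,0,0,1],
    [-0.099,-0.143,0.169,0,0,0,1],
  ],
)

```text
clock: 3.65
ee_pos: [700.8, 57.5, 146.0]
tool_rot: [0.0, 0.0, 1.0, 0.0]
wrist_force: [-0.3, -0.5, 3.4]
gripper_width: 0.1
grasp_force: 2.0
```

>>> apply_moves(
  motion=[
    [0,0,0.003,0,0,0,1],
    [0,0,0.005,0,0,0,1],
    [0,0,0.005,0,0,0,1],
    [0,0,0.005,0,0,0,1],
  ],
)

```text
clock: 4.05
ee_pos: [700.8, 57.5, 144.0]
tool_rot: [0.001, 0.0, 1.0, 0.0]
wrist_force: [-3.2, -0.4, 11.4]
gripper_width: -0.0
grasp_force: 5.5
```

>>> apply_moves(
  motion=[
    [0,0,-0.02,0,0,0,1],
    [0,0,-0.12,0,0,0,1],
    [0.362,-0.575,-0.172,0,0,0,0],
    [0.362,-0.575,-0.172,0,0,0,-0.4],
    [0.362,-0.575,-0.172,0,0,0,-0.4],
    [0.362,-0.575,-0.172,0,0,0,-0.4],
    [0.362,-0.575,-0.172,0,0,0,-0.4],
    [0.362,-0.575,-0.172,0,0,0,-0.4],
    [0.362,-0.575,-0.172,0,0,0,-0.4],
    [0.362,-0.575,-0.172,0,0,0,-0.4],
    [0.362,-0.575,-0.172,0,0,0,-0.4],
    [0.362,-0.575,-0.172,0,0,0,-0.4],
  ],
)

```text
clock: 5.25
ee_pos: [519.7, -229.2, 228.7]
tool_rot: [-0.0, -0.0, 1.0, 0.0]
wrist_force: [-0.1, 0.4, 0.3]
gripper_width: 59.7
grasp_force: 0.0
```

Run:
```python
from h import *
import json
o=arm.get_obs();im=arm.snapshot('wrist')[...,::-1];cv2.imwrite('pics/w3.png',im)
print(o['ee_pos'],o['joint_pos']);json.dump({k:list(map(float,o[k])) for k in('ee_pos','tool_rot')},open('w3.json','w'))
```

```text
[ 519.70712546 -229.16889509  228.72134124] [-4.97398994e-01  3.86018549e-01  1.60697321e+00  3.06321326e-04
  1.14887100e+00 -2.06836792e+00]
```

View pics/w3.png

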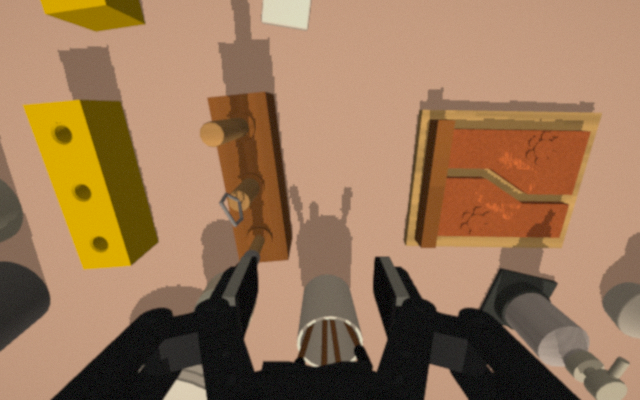

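The rack is at left centre, with top-face corners at (209,98) and (267,92). The raker's top disc is at (212,133), the loop tool at (232,207), and the brush at the far end. The plaque is at right.

Run:
```python
from h import *
import json
o=json.load(open('w3.json'));c=cam('wrist',o);im=cv2.imread('pics/w3.png')
for z in(155,):print('raker top',back(c,(212,133),z))
hsv=cv2.cvtColor(im,cv2.COLOR_BGR2HSV)
# disc: dump hsv on row & column through the disc
print('row',[(u,*hsv[133,u]) for u in range(194,232,3)]);print('col',[(v,*hsv[v,211]) for v in range(115,152,3)])
# rack edges at z=65: rows through it
for v in(105,160,175,225,240):print(v,[(u,int(hsv[v,u,0]),int(hsv[v,u,1]),int(hsv[v,u,2])) for u in range(200,300,4)])
print('near edge col235',[(v,*hsv[v,240].tolist()) for v in range(84,108,2)])
```

```text
raker top [ 455.06582593 -301.93556101  155.        ]
row [(194, np.uint8(12), np.uint8(90), np.uint8(199)), (197, np.uint8(11), np.uint8(88), np.uint8(201)), (200, np.uint8(16), np.uint8(132), np.uint8(182)), (203, np.uint8(16), np.uint8(152), np.uint8(181)), (206, np.uint8(16), np.uint8(149), np.uint8(181)), (209, np.uint8(16), np.uint8(150), np.uint8(182)), (212, np.uint8(16), np.uint8(147), np.uint8(185)), (215, np.uint8(17), np.uint8(153), np.uint8(182)), (218, np.uint8(15), np.uint8(151), np.uint8(183)), (221, np.uint8(16), np.uint8(152), np.uint8(180)), (224, np.uint8(14), np.uint8(146), np.uint8(103)), (227, np.uint8(16), np.uint8(146), np.uint8(82)), (230, np.uint8(16), np.uint8(142), np.uint8(86))]
col [(115, np.uint8(13), np.uint8(152), np.uint8(156)), (118, np.uint8(12), np.uint8(130), np.uint8(167)), (121, np.uint8(14), np.uint8(128), np.uint8(137)), (124, np.uint8(15), np.uint8(147), np.uint8(177)), (127, np.uint8(16), np.uint8(151), np.uint8(182)), (130, np.uint8(16), np.uint8(149), np.uint8(182)), (133, np.uint8(16), np.uint8(149), np.uint8(183)), (136, np.uint8(16), 
[... 2416 characters left out ...]
13, 89, 137), (216, 10, 88, 139), (220, 11, 87, 138), (224, 13, 91, 135), (228, 11, 87, 138), (232, 13, 87, 137), (236, 13, 173, 149), (240, 13, 181, 144), (244, 15, 194, 142), (248, 13, 185, 145), (252, 14, 174, 136), (256, 16, 151, 98), (260, 16, 149, 91), (264, 15, 180, 106), (268, 14, 194, 141), (272, 14, 189, 128), (276, 13, 191, 136), (280, 14, 190, 138), (284, 13, 187, 132), (288, 12, 165, 62), (292, 12, 99, 165), (296, 12, 91, 176)]
near edge col235 [(84, 13, 91, 137), (86, 11, 90, 133), (88, 12, 91, 135), (90, 12, 86, 137), (92, 13, 93, 134), (94, 12, 145, 111), (96, 13, 183, 102), (98, 13, 179, 104), (100, 13, 182, 101), (102, 14, 193, 102), (104, 14, 189, 104), (106, 14, 192, 97)]
```

Run:
```python
from h import *
import json
o=json.load(open('w3.json'));c=cam('wrist',o)
L=np.array([back(c,p,65)[:2] for p in((208,105),(218.5,160),(222,175),(234,240))]);Rr=np.array([back(c,p,65)[:2] for p in((266.5,105),(274.7,160),(277,175),(283,225),(286,240))])
pl=np.polyfit(L[:,0],L[:,1],1);pr=np.polyfit(Rr[:,0],Rr[:,1],1);print(L,Rr,pl,pr)
x=455;a=(pl[0]+pr[0])/2;print('mid y at',x,(np.polyval(pl,x)+np.polyval(pr,x))/2,'width',(np.polyval(pr,x)-np.polyval(pl,x))*np.cos(a))
e=back(c,(240,94),65);print('near edge',e,'-> hole0 x',e[0]+30*np.cos(a))
print('raker',back(c,(211,134),155))
```

```text
[[ 435.91300136 -333.00222938]
 [ 489.00616089 -328.19161412]
 [ 504.55928951 -326.12359939]
 [ 578.09178805 -319.86714774]] [[ 435.8766112  -276.62501249]
 [ 488.96836991 -270.92515336]
 [ 504.52147707 -269.18951507]
 [ 560.13536398 -264.80518534]
 [ 578.05223886 -262.058611  ]] [ 9.26404712e-02 -3.73291711e+02] [ 9.84318739e-02 -3.19266527e+02]
mid y at 455 -302.8101604240646 width 56.401895086614346
near edge [ 425.95714348 -301.39220924   65.        ] -> hole0 x 455.82034017381324
raker [ 455.74918931 -302.70932741  155.        ]
```

>>> apply_moves(
  motion=[
    [0.128,-0.147,0,0,0,0,-0.4],
    [0.128,-0.147,0,0,0,0,-0.4],
    [0.128,-0.147,0,0,0,0,-0.4],
    [0.128,-0.147,0.04,0,0,0,-0.4],
    [0.128,-0.147,0.1,0,0,0,-0.4],
    [0.128,-0.147,0.16,0,0,0,-0.4],
    [0.128,-0.147,0.22,0,0,0,-0.4],
    [0.128,-0.147,0.265,0,0,0,-0.4],
    [0.128,-0.147,0.265,0,0,0,-0.4],
    [0.128,-0.147,0.265,0,0,0,-0.4],
  ],
)

```text
clock: 6.3
ee_pos: [456.1, -302.8, 96.8]
tool_rot: [-0.0, -0.0, 1.0, 0.0]
wrist_force: [1.0, -0.4, -0.4]
gripper_width: 59.6
grasp_force: 0.0
```

Position is right; close.

>>> apply_moves(
  motion=[
    [0,0,0,0,0,0,0.2],
    [0,0,0,0,0,0,0.4],
    [0,0,0,0,0,0,0.5],
    [0,0,0,0,0,0,0.6],
    [0,0,0,0,0,0,0.7],
    [0,0,0,0,0,0,0.8],
    [0,0,0,0,0,0,1],
    [0,0,0,0,0,0,1],
    [0,0,0,0,0,0,1],
  ],
  force=50,
)

```text
clock: 7.2
ee_pos: [455.6, -303.6, 97.2]
tool_rot: [0.0, 0.0, 1.0, -0.0]
wrist_force: [-0.5, 0.7, 7.0]
gripper_width: 16.6
grasp_force: 48.5
```

Run:
```python
from h import *
o=arm.get_obs();print(o['ee_pos'],o['gripper_width'],o['grasp_force'],o['clock'])
```

```text
[ 455.58420808 -303.57846978   97.16170311] 16.624798232586315 48.5388457775116 7.2
```

>>> apply_moves(
  motion=[
    [0,0,-0.02,0,0,0,1],
    [0,0,-0.07,0,0,0,1],
    [0,0,-0.14,0,0,0,1],
    [0,0,-0.2,0,0,0,1],
    [0,0.06,-0.2,0,0,0,1],
    [-0.02,0.15,-0.2,0,0,0,1],
    [-0.05,0.24,-0.2,0,0,0,1],
    [-0.08,0.33,-0.2,0,0,0,1],
    [-0.11,0.42,-0.2,0,0,0,1],
    [-0.14,0.51,-0.2,0,0,0,1],
    [-0.17,0.6,-0.19,0,0,0,1],
    [-0.172,0.69,-0.16,0,0,0,1],
  ],
)

```text
clock: 8.4
ee_pos: [543.2, 43.5, 178.0]
tool_rot: [0.002, 0.0, 1.0, -0.0]
wrist_force: [0.7, 0.8, -0.7]
gripper_width: 16.8
grasp_force: 48.8
```

Run:
```python
from h import *
o=arm.get_obs();print(o['ee_pos'],o['gripper_width'],o['grasp_force'],o['clock'],o['wrist_force'])
go([541.8,70.4,132],np.pi)
```

```text
[543.2441322   43.51683017 177.95249674] 16.78234492148101 48.84909689426422 8.4 [ 0.7316199   0.77063587 -0.68416914]
[0.0033 0.0538 0.0919] [-0.      0.0024 -0.0004] yawnow 3.1409546475685195
```

>>> apply_moves(
  motion=[
    [0,0.058,0.03,0,0,0,1],
    [0,0.058,0.06,0,0,0,1],
    [0,0.058,0.09,0,0,0,1],
    [0,0.058,0.09,0,0,0,1],
    [0,0.058,0.09,0,0,0,1],
  ],
)

```text
clock: 8.9
ee_pos: [541.7, 70.5, 132.1]
tool_rot: [0.0, 0.0, 1.0, -0.0]
wrist_force: [0.3, -0.6, -0.9]
gripper_width: 16.7
grasp_force: 48.9
```

Run:
```python
from h import *
o=arm.get_obs();print(o['ee_pos'],o['tool_rot'],o['grasp_force'],o['clock'])
S=arm.snapshot('side')[...,::-1];W=arm.snapshot('wrist')[...,::-1];T=arm.snapshot('top')[...,::-1]
tip=o['ee_pos']-[0,0,87.2];th=-.012;c,s=np.cos(th),np.sin(th)
pw=lambda x,y,z=24:[525.9+c*x-s*y,-2.4+s*x+c*y,z]
out=[]
for n,I,k in(('side',S,5),('wrist',W,3)):
    C=cam(n,o);p=proj(C,tip);q=[proj(C,pw(*a)) for a in((15,80),(15,25),(-15,-25),(-15,-80))]
    print(n,p,np.round(q,1))
    w,h=(400//k,590//k);m=proj(C,pw(10,40,30));x0,y0=int(m[0]-w/2),int(m[1]-h/2);x0=max(0,min(640-w,x0));y0=max(0,min(400-h,y0))
    cr=cv2.resize(I[y0:y0+h,x0:x0+w],None,fx=k,fy=k,interpolation=cv2.INTER_CUBIC);cr=cv2.copyMakeBorder(cr[:590,:400],0,max(0,590-cr.shape[0]),0,max(0,400-cr.shape[1]),0)
    f=lambda P:tuple(int(round((P[i]+.5-(x0,y0)[i])*k)) for i in(0,1))
    for a in q:cv2.circle(cr,f(a),3,(255,0,0),-1)
    cv2.circle(cr,f(p),3,(0,255,0),1)
    out.append(cr);print(x0,y0,k)
cv2.imwrite('pics/chk.png',np.hstack(out))
cv2.imwrite('pics/chkW.png',W);cv2.imwrite('pics/chkS.png',S)
```

```text
[541.66893451  70.46947534 132.09173592] [ 1.00314823e-04  4.18629014e-04  9.99999907e-01 -1.18856468e-06] 48.90738666057587 8.9
side [320.82372161 193.81185745] [[320.1 198.3]
 [325.4 208.9]
 [320.3 221. ]
 [326.  233.5]]
282 145 5
wrist [315.82070502 213.59217556] [[323.7 205.8]
 [260.9 205.1]
 [200.  170.6]
 [134.7 169.8]]
210 103 3
```

View pics/chk.png

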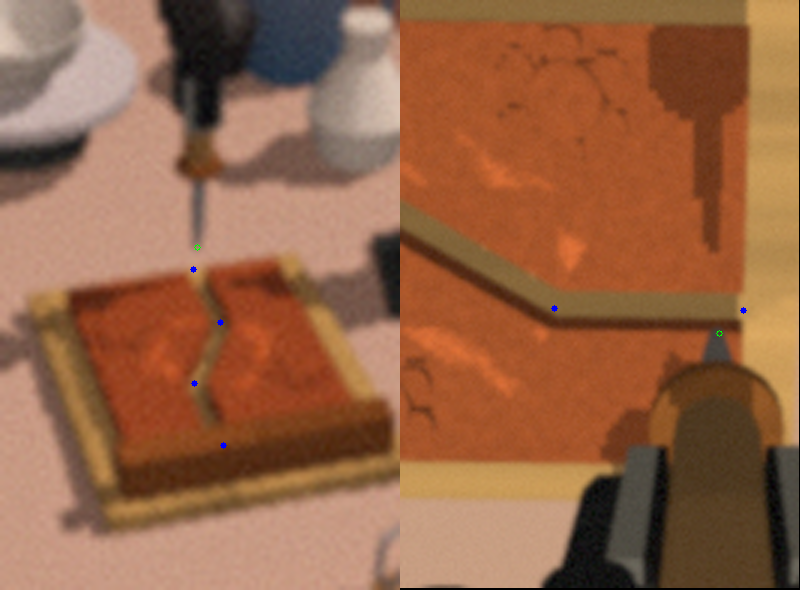

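Picture 10 shows the tip exactly where predicted (719,333), and the projected joint points sit on the joint's centre line in the wrist crop. I'll lower it slowly into the joint.

>>> apply_moves(
  motion=[
    [0,0,0.01,0,0,0,1],
    [0,0,0.02,0,0,0,1],
    [0,0,0.03,0,0,0,1],
    [0,0,0.036,0,0,0,1],
    [0,0,0.041,0,0,0,1],
    [0,0,0.046,0,0,0,1],
    [0,0,0.051,0,0,0,1],
    [0,0,0.056,0,0,0,1],
    [0,0,0.058,0,0,0,1],
    [0,0,0.058,0,0,0,1],
  ],
)

```text
clock: 10.05
ee_pos: [541.4, 70.6, 102.3]
tool_rot: [-0.0, 0.0, 1.0, -0.0]
wrist_force: [0.3, -0.8, -0.8]
gripper_width: 16.7
grasp_force: 48.9
```

Run:
```python
from h import *
th=-.012;c,s=np.cos(th),np.sin(th)
o=arm.get_obs();print(o['ee_pos'],o['clock'])
# offsets from commanded (541.7,70.4) start
P0=np.array([541.75,70.45])
for x,y in((15,50),(15,27),(13.2,22),(0,0),(-13.2,-22),(-15,-27),(-15,-50),(-15,-75)):
    w=np.array([525.9+c*x-s*y,-2.4+s*x+c*y]);d=(w-P0)/500;print((x,y),np.round(w,1),'tool',np.round([-d[0],d[1]],4))
```

```text
[541.42869813  70.57121884 102.25333755] 10.05
(15, 50) [541.5  47.4] tool [ 0.0005 -0.0461]
(15, 27) [541.2  24.4] tool [ 0.0011 -0.0921]
(13.2, 22) [539.4  19.4] tool [ 0.0048 -0.102 ]
(0, 0) [525.9  -2.4] tool [ 0.0317 -0.1457]
(-13.2, -22) [512.4 -24.2] tool [ 0.0586 -0.1894]
(-15, -27) [510.6 -29.2] tool [ 0.0623 -0.1993]
(-15, -50) [510.3 -52.2] tool [ 0.0629 -0.2453]
(-15, -75) [510.  -77.2] tool [ 0.0635 -0.2953]
```

>>> apply_moves(
  motion=[
    [0,-0.008,0,0,0,0,1],
    [0,-0.016,0,0,0,0,1],
    [0,-0.024,0,0,0,0,1],
    [0,-0.032,0,0,0,0,1],
    [0,-0.04,0,0,0,0,1],
    [0,-0.048,0,0,0,0,1],
    [0.001,-0.056,0,0,0,0,1],
    [0.001,-0.064,0,0,0,0,1],
    [0.001,-0.072,0,0,0,0,1],
    [0.001,-0.08,0,0,0,0,1],
    [0.001,-0.088,0,0,0,0,1],
    [0.001,-0.092,0,0,0,0,1],
  ],
)

```text
clock: 11.25
ee_pos: [541.0, 24.2, 102.4]
tool_rot: [-0.0, 0.0, 1.0, -0.0]
wrist_force: [-0.6, -0.3, 0.1]
gripper_width: 16.9
grasp_force: 48.9
```

>>> apply_moves(
  motion=[
    [0.001,-0.005,0,0,0,0,1],
    [0.004,-0.01,0,0,0,0,1],
    [0.0083,-0.017,0,0,0,0,1],
    [0.0126,-0.024,0,0,0,0,1],
    [0.0169,-0.031,0,0,0,0,1],
    [0.0212,-0.038,0,0,0,0,1],
    [0.0255,-0.045,0,0,0,0,1],
    [0.0298,-0.052,0,0,0,0,1],
    [0.0341,-0.059,0,0,0,0,1],
    [0.0384,-0.066,0,0,0,0,1],
    [0.0427,-0.073,0,0,0,0,1],
    [0.0427,-0.073,0,0,0,0,1],
  ],
)

```text
clock: 12.45
ee_pos: [519.3, -12.3, 102.4]
tool_rot: [-0.0, 0.001, 1.0, -0.0]
wrist_force: [0.3, 0.3, -0.2]
gripper_width: 16.7
grasp_force: 48.9
```

>>> apply_moves(
  motion=[
    [0.0035,-0.007,0,0,0,0,1],
    [0.0078,-0.014,0,0,0,0,1],
    [0.012,-0.021,0,0,0,0,1],
    [0.0155,-0.028,0,0,0,0,1],
    [0.0175,-0.035,0,0,0,0,1],
    [0.018,-0.043,0,0,0,0,1],
    [0.018,-0.051,0,0,0,0,1],
    [0.018,-0.059,0,0,0,0,1],
    [0.018,-0.067,0,0,0,0,1],
    [0.018,-0.075,0,0,0,0,1],
    [0.0185,-0.083,0,0,0,0,1],
    [0.0185,-0.091,0,0,0,0,1],
  ],
)

```text
clock: 13.65
ee_pos: [510.3, -57.7, 102.4]
tool_rot: [-0.0, 0.0, 1.0, -0.0]
wrist_force: [0.2, -1.1, -0.7]
gripper_width: 16.7
grasp_force: 48.9
```

>>> apply_moves(
  motion=[
    [0,-0.007,0,0,0,0,1],
    [0,-0.014,0,0,0,0,1],
    [0,-0.021,0,0,0,0,1],
    [0,-0.027,0,0,0,0,1],
    [0,-0.031,0,0,0,0,1],
    [0,-0.034,0,0,0,0,1],
    [0,-0.034,0,0,0,0,1],
    [0,-0.034,0,0,0,0,1],
  ],
)

```text
clock: 14.45
ee_pos: [510.3, -74.4, 102.4]
tool_rot: [0.0, 0.0, 1.0, 0.0]
wrist_force: [0.7, -0.3, -1.4]
gripper_width: 16.8
grasp_force: 48.9
```

>>> apply_moves(
  motion=[
    [0,-0.002,0,0,0,0,1],
    [0,-0.004,0,0,0,0,1],
    [0,-0.004,0,0,0,0,1],
    [0,-0.004,0,0,0,0,1],
    [0,-0.004,-0.006,0,0,0,1],
    [0,-0.004,-0.012,0,0,0,1],
    [0,-0.004,-0.018,0,0,0,1],
    [0,-0.004,-0.026,0,0,0,1],
    [0,-0.004,-0.036,0,0,0,1],
    [0,-0.004,-0.06,0,0,0,1],
    [0,-0.004,-0.12,0,0,0,1],
    [0,-0.004,-0.18,0,0,0,1],
  ],
)

```text
clock: 15.65
ee_pos: [510.0, -76.4, 193.9]
tool_rot: [-0.0, 0.0, 1.0, 0.0]
wrist_force: [0.4, 0.1, -0.2]
gripper_width: 16.9
grasp_force: 48.9
```

Run:
```python
from h import *
o=arm.get_obs();print(o['ee_pos'],o['grasp_force']);go([455.8,-303,192],np.pi,frm=np.array([510.3,-76.4,192.4]))
```

```text
[510.04473455 -76.35023437 193.88035556] 48.89543652534485
[ 0.1087 -0.4533  0.0008] [ 0.0001 -0.0004 -0.0004] yawnow 3.1409259390832522
```

>>> apply_moves(
  motion=[
    [0.04,-0.06,0,0,0,0,1],
    [0.08,-0.13,0,0,0,0,1],
    [0.109,-0.21,0,0,0,0,1],
    [0.109,-0.29,0,0,0,0,1],
    [0.109,-0.36,0,0,0,0,1],
    [0.109,-0.42,0,0,0,0,1],
    [0.109,-0.453,0,0,0,0,1],
    [0.109,-0.453,0,0,0,0,1],
    [0.109,-0.453,0,0,0,0,1],
    [0.109,-0.453,0,0,0,0,1],
  ],
)

```text
clock: 16.65
ee_pos: [455.8, -301.7, 192.5]
tool_rot: [-0.0, -0.0, 1.0, 0.0]
wrist_force: [0.6, -0.2, -0.3]
gripper_width: 16.6
grasp_force: 49.0
```

>>> apply_moves(
  motion=[
    [0,-0.003,0.02,0,0,0,1],
    [0,-0.003,0.05,0,0,0,1],
    [0,-0.003,0.075,0,0,0,1],
    [0,-0.003,0.095,0,0,0,1],
    [0,-0.003,0.115,0,0,0,1],
    [0,-0.003,0.135,0,0,0,1],
    [0,-0.003,0.155,0,0,0,1],
    [0,-0.003,0.17,0,0,0,1],
    [0,-0.003,0.18,0,0,0,1],
    [0,-0.003,0.186,0,0,0,1],
    [0,-0.003,0.189,0,0,0,1],
    [0,-0.003,0.189,0,0,0,1],
  ],
)

```text
clock: 17.85
ee_pos: [455.7, -304.4, 97.9]
tool_rot: [0.0, 0.0, 1.0, -0.0]
wrist_force: [0.5, -0.2, 0.0]
gripper_width: 17.0
grasp_force: 49.0
```

>>> apply_moves(
  motion=[
    [0,0.001,0.001,0,0,0,1],
    [0,0.001,0.002,0,0,0,1],
    [0,0.001,0.003,0,0,0,1],
    [0,0.001,0.003,0,0,0,1],
  ],
)

```text
clock: 18.25
ee_pos: [455.9, -304.0, 97.2]
tool_rot: [0.0, 0.0, 1.0, -0.0]
wrist_force: [-2.5, 1.5, 6.9]
gripper_width: 17.2
grasp_force: 49.9
```

Guard is seated (6.9 N). Open gently, then retreat up.

>>> apply_moves(
  motion=[
    [0,0,0,0,0,0,0.5],
    [0,0,0,0,0,0,0.4],
    [0,0,0,0,0,0,0.2],
    [0,0,0,0,0,0,0],
    [0,0,0,0,0,0,-0.2],
    [0,0,0,0,0,0,-0.2],
    [0,0,0,0,0,0,-0.2],
  ],
  force=20,
)

```text
clock: 18.95
ee_pos: [455.7, -303.9, 96.4]
tool_rot: [0.0, 0.0, 1.0, -0.0]
wrist_force: [-0.2, -0.3, -0.1]
gripper_width: 51.1
grasp_force: 0.0
```

>>> apply_moves(
  motion=[
    [0,0,-0.03,0,0,0,-0.2],
    [0,0,-0.08,0,0,0,-0.2],
    [0,0,-0.15,0,0,0,-0.2],
    [0,0,-0.23,0,0,0,-0.2],
    [0,0,-0.26,0,0,0,-0.2],
    [0,0,-0.26,0,0,0,-0.2],
    [-0.12,0.14,-0.26,0,0,0,-0.2],
    [-0.128,0.147,-0.26,0,0,0,-0.2],
    [-0.128,0.147,-0.26,0,0,0,-0.2],
    [-0.128,0.147,-0.26,0,0,0,-0.2],
  ],
)

```text
clock: 19.95
ee_pos: [519.6, -229.6, 225.0]
tool_rot: [-0.001, -0.001, 1.0, 0.0]
wrist_force: [-0.2, 0.3, 1.0]
gripper_width: 51.5
grasp_force: 0.0
```

Run:
```python
from h import *
import json
o=arm.get_obs();im=arm.snapshot('wrist')[...,::-1];print(o['ee_pos'],o['gripper_width'])
a=json.load(open('w3.json'));c=cam('wrist',o)
hsv=cv2.cvtColor(im,cv2.COLOR_BGR2HSV)
m=((hsv[...,0]>=14)&(hsv[...,0]<=18)&(hsv[...,1]>125)&(hsv[...,1]<165)&(hsv[...,2]>170)).astype(np.uint8)
m=cv2.morphologyEx(m,cv2.MORPH_OPEN,np.ones((5,5)))
n,l,st,ce=cv2.connectedComponentsWithStats(m[:190,170:270])
for i in range(1,n):
    if st[i,4]>150: print(st[i],ce[i]+[170,0],back(c,ce[i]+[170,0],155))
cv2.imwrite('pics/end.png',im)
```

```text
[ 519.56775854 -229.60711489  224.97953129] 51.502594201973565
[ 26 125  23  23 426] [207.3028169  135.83333333] [ 456.51297863 -304.65388633  155.        ]
```

```bash
python3 -c "
from rig import arm
print(arm.job_done())"
```

```text
the job is handed in; nothing more can be done
None
```

I pressed the spray cap fully down and let it spring back, ran the raker along the whole joint without measurable contact, and set it upright back in its rack hole. The job was handed in at about 20 s; no verdict came back.

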